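# Send a tin under the filling spout

## Robot

A 6-joint arm with a two-finger parallel gripper is mounted at the origin on the work surface. World frame = base frame: x ahead of the robot, y to its left, z up, the work surface at z = 0. Lengths are in m, angles in rad, forces in N, time in s.
With the tool pointing down it reaches from about 0.35 to 0.775 m from the base axis. Payload 5.5 kg.
Tool frame: the origin (TCP) lies between the finger pads; the fingertips stand 11 mm ahead of it and the grasp point (between the pads) lies 8 mm behind it (tips_ahead is the distance from the TCP to the fingertips, in m); z points along the fingers, y is the line along which they close (so a half turn about z gives the same grasp; the last joint's range is limited). The gripper opens to 85 mm and grips with 20 to 120 N. Pads are 22 mm wide; open, the fingers measure 114 mm over their backs; the gripper's body (76 mm by 85 mm) begins 54 mm behind the grasp point. The pads swing forward as they close: fully open they stand 13 mm farther back than shut.
Start: joints at [0.998, 0.313, 0.046, 1.304, 0, 1.431], TCP at [0.241, 0.522, 0.242] pointing down, gripper open.
Joint ranges: [-2.76, 2.76], [-0.86, 1.69], [-1.03, 1.26], [-2.2, 2.34], [-1.47, 1.5], [-3.14, 3.14]. Speed limits (rad/s): [2.57, 2.57, 3.14, 3.14, 3.14, 3.14].

## Interface

Orientations are given as a unit quaternion [w, x, y, z].
In Python, from workcell import * gives the robot as it stands. The module is installed in compiled form; this text tells all that it offers.
- The arm moves only by the tool jog_arm, never from a script. Its argument "moves" is a list of rows, each an object with "fingers": the closure, from 0 (fully open) to 1 (shut); "slide": the shift along the tool's x, y, z in mm, a list of three; "angular": the turn, a rotation vector about the tool's x, y, z in degrees, a list of three. A call has 1 to 10 rows; each row is the pose to reach, as a shift and turn from the pose commanded when the call began, along the tool's axes at that moment; what a row does not reach only later rows make up. A row lasts 1/12 s, in which the tool goes at most 41.7 mm and 7.16 degrees, less where a joint would pass 70% of its speed; a pose out of reach is approached as far as the arm can. A call with a gripper value outside its range is refused whole. The fingers move at their own pace and stop on an object; "squeeze" is the grip in N (left out, the last holds). Time passes only in rows, so rows that repeat a pose let the fingers close. It gives the time, the measured TCP pose, the force, the opening and the grip force at its end, in the units of the state.
- get_state(): the state, without advancing time (a new reading comes with each control period).
- read_camera(name): name is "scene" or "top" or "wrist"; returns a dict with "color" (384x512x3 uint8, red, green, blue), "fovy" (degrees; the focal length in pixels is half the picture's height over the tangent of half this angle, whatever the lens; pixels are square), "cx", "cy" (the principal point, pixels), "world_from_camera" (4x4, takes a point from camera to world coordinates); the wrist camera has in their place "tool_from_camera" (4x4, takes a point from camera to tool coordinates, whose origin is the TCP and whose axes are the flange's). Camera axes: x right, y down, z forward; pixel columns grow to the right and rows downward; lengths in m; the calibration is good to about 2 mm. A picture is of the moment at which its call begins: read the wrist's pose just before it. There is no depth.
- hand_in(): hands the job in; it is judged then, once.
Trained networks look in a picture, given as the dict that the camera call returned (one of the last four; its "shot" number tells which), for a name from the list of things; names that differ only in an ending like _2 or _b are one class to them, and where a whole thing is asked for, a point or a joint stands for the part that bears it (a point fixed in the world has none). Each returns a list of dicts, best first, with "p" (0 to 1); they miss things now and then, are a little off and sometimes report something else, mostly with a low value. They report only what shows in the picture. A call takes as long as a camera call.
- look_for(target, picture): "point" ([column, row] in pixels, amid what is visible of it).
- tip_of(target, picture): "point" ([column, row] in pixels: a listed point, or the origin of a listed thing).
The state is a dict: "clock": time; "joint_pos": joint angles; "qvel": joint speeds; "tau": joint torques, N m; "tcp_pos": TCP position; "orientation": TCP orientation; "wrist_force": force on the tool from outside, world axes, zero at the start; "ft_torque": the same for the moment, N m; "finger_gap": finger opening in m; "grip_force": force on a finger pad.
Only numpy, scipy, OpenCV 4.12 (cv2) and the standard library are available. Lean on these libraries where they do the work, as an engineer would, in place of code of your own. Each camera call takes 0.05 s, during which the arm holds its last target. There are 200 camera calls.

## Task

Get the jig ready for filling: take the loose cardboard tube off its track and drop it in the open cardboard scrap box, and stand the short open tin, kept upright, in the round nest of the pulled-out carriage. Then push the carriage (its upright back plate is there for that) along the track, under the bridge, until the spring detent snaps and it is fully home with the tin still seated in it. Leave the tall tin, the lidded jar and the paper tape roll where they are, and let go of everything.

Things in the scene. Friction and masses are not known exactly. Their poses are not given: they have to be found in the camera images.
- jig: The fixed filling jig: plywood base 310 mm long, 140 wide, 8 thick, with two low aluminium rails (tops 15 mm high) and a bridge across the track near its far end. Origin on the underside, on the track's middle line; x points along the track in the push direction (towards the bridge), z up. Base spans x -175 to +135 mm. The detent's plunger block beside the track (x 24, y 62 mm) is 26 mm high.
- bridge (a point): Middle of the top of the low aluminium bridge's crossbeam, fixed to the jig at jig x 85 mm. The beam spans jig x 55 to 115 mm, y -67 to 67 mm; its underside is 90 mm and top 102 mm above the bench, with a funnel rim on it up to 110 mm and a short spout below down to 82 mm. Axes as the jig's.
- carriage (a joint): How far the carriage has slid along the jig's +x, in m: starts 0 to 0.02 (pulled out), 0.15 is fully home against its stop. It slides with about 2 N of friction; over its last 13 mm or so a bump on its side meets the spring plunger (peak push about 8 N; let go before it yields, it springs back), which yields at about 0.144 and then pulls the carriage on to 0.15 and holds it.
- nest (a point): Centre of the floor of the carriage's round nest, moves with the carriage (at jig x = -65 mm + slide), 22 mm above the bench. The nest is an aluminium ring of 64 mm inner and 78 mm outer diameter, standing 14 mm above this floor, open above. Axes as the jig's.
- push_face (a point): Middle of the back face (facing the jig's -x) of the carriage's upright back plate, where it is to be pushed; at jig x = -155 mm + slide, 48 mm above the bench. The plate is dark steel, 10 mm thick, 60 mm wide, from 22 to 76 mm above the bench, and stands 90 mm behind the nest's centre; the carriage ends at the plate.
- tin: The tin to load: short open steel tin, 58 mm diameter, 55 mm tall, with a star of cardboard dividers inside level with nearly the rim; about 90 g. Origin at the centre of its underside, z up. It stands on the 4 mm cardboard sheet.
- tube: Loose brown cardboard tube standing upright on the jig's track between the carriage and the bridge: outer diameter 40 mm, wall 4 mm, 90 mm tall, about 40 g. Origin at the centre of its underside (8 mm above the bench at the start), z along the tube.
- tube_mid (a point): Middle of the cardboard tube, on its axis, 45 mm from either end.
- scrap_box: Open cardboard scrap box fixed to the bench, 160 x 160 mm outside, 70 mm tall, walls and floor 5 mm. Origin at the centre of its underside, x and y along its sides.
- tall_tin: Bystander: closed steel tin, 66 mm diameter, 110 mm tall, standing on the cardboard sheet near the short tin. Origin at the centre of its underside.
- jar: Bystander: jar with a white lid, 60 mm diameter, 85 mm tall, standing on the cardboard sheet near the short tin. Origin at the centre of its underside.
- tape: Bystander: small roll of paper tape lying flat on the bench close beside the jig (on its -y side), 52 mm outer and 24 mm inner diameter, 40 mm tall. Origin at the centre of its underside.
- sheet: Flat cardboard sheet fixed to the bench, 200 x 200 mm, 4 mm thick, on which the short tin, the tall tin and the jar stand. Origin at the centre of its underside, x and y along its sides.

How it is judged:
By the outcome, as a careful person would: the job done as asked, in the order asked, and still so for the second after the job is handed in, with the robot touching nothing.
It also fails if it takes over 72 s, if anything falls off the work surface, if the arm or the gripper's body presses on something with over 40 N, if the wrist force passes 120 N, or if a joint passes its speed limit or range.

## Working session

There is one attempt and no reset: what is moved stays moved. The work goes in short steps, Python scripts to look and compute and a tool call to move; the robot and the scene stay as the last step left them, time stands still between calls to the robot, and variables do not carry over. Pictures are saved under pics/ and viewed, at most 10 in all, crops included, and the job is handed in when it is done.

Besides the shell and the picture viewer there is one more tool, called after "Request:" as name(argument=value, ...) on one line, values as JSON. jog_arm: Moves the arm, as the interface text tells. Its arguments: {"type":"object","properties":{"moves":{"type":"array","items":{"type":"object","properties":{"fingers":{"type":"number"},"slide":{"type":"array","items":{"type":"number"}},"angular":{"type":"array","items":{"type":"number"}}}}},"squeeze":{"type":"number"}},"required":["moves"]}

```bash
mkdir -p pics
cat > h.py <<'E'
from workcell import *
import numpy as np, cv2
from scipy.spatial.transform import Rotation as R
def rot(q): return R.from_quat([q[1],q[2],q[3],q[0]])
def ray(P,px,T=None):
    h=P["color"].shape[0]; f=h/2/np.tan(np.radians(P["fovy"])/2)
    d=np.array([(px[0]-P["cx"])/f,(px[1]-P["cy"])/f,1.])
    T=P["world_from_camera"] if T is None else T
    T=np.array(T); return T[:3,3],T[:3,:3]@d
def atz(P,px,z,T=None):
    o,d=ray(P,px,T); return o+d*(z-o[2])/d[2]
def proj(P,X,T=None):
    T=np.array(P["world_from_camera"] if T is None else T); c=T[:3,:3].T@(np.array(X)-T[:3,3])
    f=P["color"].shape[0]/2/np.tan(np.radians(P["fovy"])/2)
    return np.array([P["cx"]+f*c[0]/c[2],P["cy"]+f*c[1]/c[2]])
def wristT(P,s):
    T=np.eye(4);T[:3,:3]=rot(s["orientation"]).as_matrix();T[:3,3]=s["tcp_pos"];return T@np.array(P["tool_from_camera"])
def save(P,n): cv2.imwrite("pics/"+n,P["color"][:,:,::-1])
def loc(p):  # world point -> tool mm shift
    s=get_state(); return np.round(rot(s["orientation"]).inv().apply(np.array(p)-s["tcp_pos"])*1000,1)
E
python3 - <<'E'
from h import *
s=get_state(); print({k:np.round(v,3) for k,v in s.items()})
Z=dict(jig=0,bridge=.102,nest=.022,push_face=.048,tin=.004,tube=.008,tube_mid=.053,scrap_box=0,tall_tin=.004,jar=.004,tape=0,sheet=0)
ps={n:read_camera(n) for n in("top","scene")}
for n,P in ps.items():
    save(P,n+"0.png"); print(n,np.round(P["world_from_camera"],2).tolist(),P["fovy"])
    for k,z in Z.items():
        r=tip_of(k,P)
        print(n,k,[(np.round(a["point"]),round(a["p"],2),np.round(atz(P,a["point"],z)[:2],4)) for a in r[:2]])
E
```

```text
{'clock': np.float64(0.0), 'joint_pos': array([0.998, 0.314, 0.045, 1.304, 0.   , 1.431]), 'qvel': array([-0.001,  0.002, -0.001, -0.001,  0.   ,  0.   ]), 'tau': array([ 3.0000e-03, -4.8063e+01,  2.9853e+01,  1.9000e-02, -0.0000e+00,
       -0.0000e+00]), 'tcp_pos': array([0.241, 0.522, 0.241]), 'orientation': array([-0.   ,  0.215,  0.977, -0.001]), 'wrist_force': array([0.505, 0.585, 0.218]), 'ft_torque': array([-0.025,  0.002,  0.024]), 'grip_force': np.float64(0.0), 'finger_gap': np.float64(0.085)}
top [[0.02, -0.99, 0.11, 0.46], [-1.0, -0.02, 0.01, 0.02], [-0.01, -0.11, -0.99, 1.04], [0.0, 0.0, 0.0, 1.0]] 50.941532284463825
top jig [(array([250., 175.]), 0.83, array([0.6147, 0.0476]))]
top bridge [(array([250., 135.]), 0.74, array([0.6954, 0.0467]))]
top nest [(array([244., 196.]), 0.77, array([0.5583, 0.0618])), (array([249., 174.]), 0.63, array([0.6133, 0.0504]))]
top push_face [(array([241., 232.]), 0.73, array([0.4675, 0.0671]))]
top tin [(array([116., 196.]), 0.65, array([0.5535, 0.3954]))]
top tube [(array([253., 163.]), 0.74, array([0.6467, 0.0416])), (array([164., 184.]
[... 998 characters left out ...]
array([296., 185.]), 0.69, array([0.4644, 0.0723]))]
scene tin [(array([414., 256.]), 0.71, array([0.5743, 0.3916]))]
scene tube [(array([260., 231.]), 0.49, array([0.6338, 0.0448]))]
scene tube_mid [(array([257., 216.]), 0.54, array([0.6404, 0.0396]))]
scene scrap_box [(array([149., 184.]), 0.8, array([ 0.551 , -0.3362]))]
scene tall_tin [(array([357., 246.]), 0.83, array([0.5892, 0.2687]))]
scene jar [(array([376., 224.]), 0.9, array([0.4905, 0.2918]))]
scene tape [(array([241., 208.]), 0.51, array([ 0.5557, -0.0449])), (array([257., 217.]), 0.5, array([0.5744, 0.0081]))]
scene sheet [(array([259., 230.]), 0.72, array([0.6219, 0.0348])), (array([390., 241.]), 0.6, array([0.5368, 0.333 ]))]
```

```bash
python3 -c "
import cv2
a=cv2.imread('pics/top0.png');b=cv2.imread('pics/scene0.png')
cv2.imwrite('pics/topbig.png',cv2.resize(a,(800,600),interpolation=cv2.INTER_CUBIC))"
```

```text
(no output)
```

View pics/topbig.png

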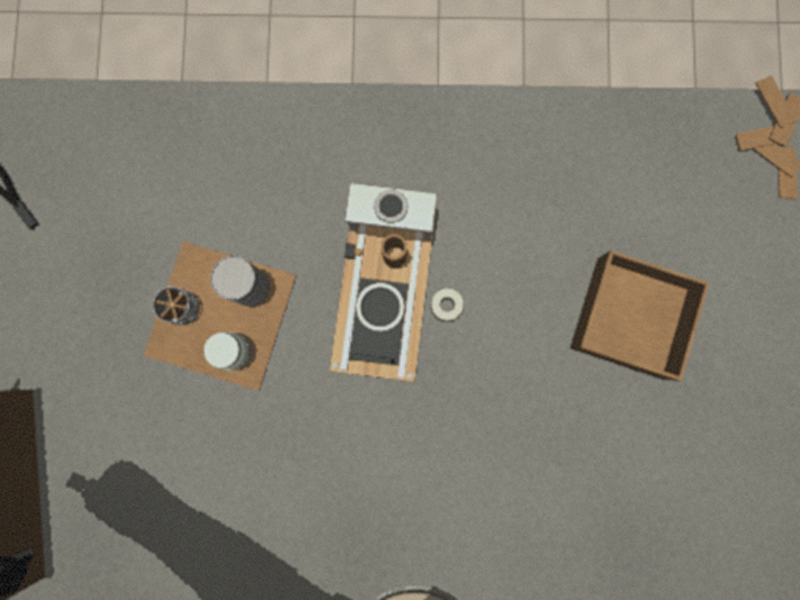

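View pics/scene0.png

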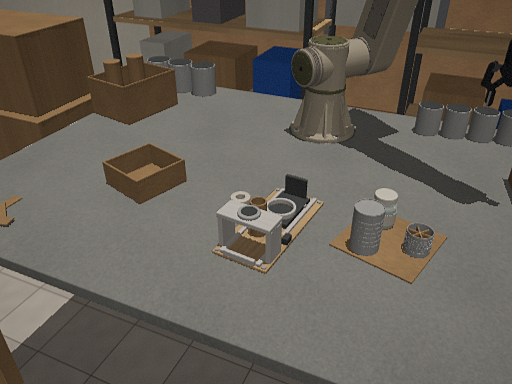

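The two views agree to about 1 cm: tube near (0.64, 0.037), nest (0.556, 0.061), bridge (0.697, 0.051), so jig yaw is about -5.5°. In the 800 px top view I see the tube at (396,250), nest ring (380,307), short tin (175,305) and box (640,315). In the scene view the tin is at (418,240). I'm moving above the tube to refine with the wrist camera.

Request:
jog_arm(moves=[{"slide": [-566,-273,0],"angular": [0,0,-19],"fingers": 0},{"slide": [-566,-273,0],"angular": [0,0,-19],"fingers": 0},{"slide": [-566,-273,0],"angular": [0,0,-19],"fingers": 0},{"slide": [-566,-273,0],"angular": [0,0,-19],"fingers": 0},{"slide": [-566,-273,0],"angular": [0,0,-19],"fingers": 0},{"slide": [-566,-273,0],"angular": [0,0,-19],"fingers": 0},{"slide": [-566,-273,0],"angular": [0,0,-19],"fingers": 0},{"slide": [-566,-273,0],"angular": [0,0,-19],"fingers": 0},{"slide": [-566,-273,0],"angular": [0,0,-19],"fingers": 0},{"slide": [-566,-273,0],"angular": [0,0,-19],"fingers": 0}])

```text
clock: 2.13
tcp_pos: [0.5031, 0.2033, 0.2426]
orientation: [0.0, 0.051, 0.999, 0.0]
wrist_force: [0.1, 0.7, -0.3]
finger_gap: 0.0857
grip_force: 0.0
```

Run:
```python
from h import *
print(loc([.64,.037,.24]), get_state()["orientation"])
```

```text
[-153.  -151.6    2.6] [2.96644752e-04 5.06103683e-02 9.98718416e-01 1.64912194e-04]
```

Request:
jog_arm(moves=[{"slide": [-153,-151,0]},{"slide": [-153,-151,0]},{"slide": [-153,-151,0]},{"slide": [-153,-151,0]},{"slide": [-153,-151,0]},{"slide": [-153,-151,0]},{"slide": [-153,-151,0]},{"slide": [-153,-151,0]}])

```text
schema error: expected keys fingers, slide, angular
```

Run:
```python
from h import *
s=get_state(); P=read_camera("wrist"); T=wristT(P,s); save(P,"w1.png")
print(s["tcp_pos"],s["orientation"],np.round(P["tool_from_camera"],3).tolist(),P["fovy"])
for k,z in dict(jig=0,bridge=.102,nest=.022,push_face=.048,tube=.008,tube_mid=.053).items():
    print(k,[(np.round(a["point"]),round(a["p"],2),np.round(atz(P,a["point"],z,T)[:2],4)) for a in tip_of(k,P)[:2]])
```

```text
[0.50311235 0.20327075 0.24257585] [2.96644752e-04 5.06103683e-02 9.98718416e-01 1.64912194e-04] [[0.001, -0.955, -0.297, 0.075], [1.0, 0.001, -0.0, 0.001], [0.001, -0.297, 0.955, -0.13], [0.0, 0.0, 0.0, 1.0]] 64.22525400232803
jig [(array([156., 253.]), 0.64, array([0.6207, 0.0564]))]
bridge []
nest [(array([147., 213.]), 0.6, array([0.5543, 0.065 ]))]
push_face [(array([129., 145.]), 0.84, array([0.4658, 0.0731]))]
tube []
tube_mid []
```

View pics/w1.png

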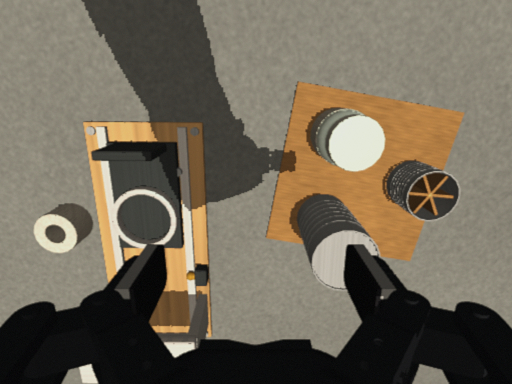

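The wrist view, which looks back toward the base, shows the nest ring at about (144,217), jig back corners (84,123) and (202,123), the tin rim centre (432,195), the tall tin top (347,260) and the jar lid (356,142). I'll measure from these and keep moving.

Run:
```python
from h import *
s=get_state(); P=read_camera("wrist"); T=wristT(P,s)
for n,px,z in [("ringtop",(144,217),.036),("cornL",(84,123),.008),("cornR",(202,123),.008),("edgeR",(209,300),.008),("tinrim",(432,195),.059),("jarlid",(356,142),.089),("tall",(347,260),.114)]:
    print(n,np.round(atz(P,px,z,T)[:2],4))
print([(np.round(a["point"]),round(a["p"],2),np.round(atz(P,a["point"],.004,T)[:2],4)) for a in tip_of("tin",P)])
P=read_camera("top")
print("tube top",atz(P,(396*.64,250*.64),.098),"ring",atz(P,(380*.64,307*.64),.036),"bridge funnel",atz(P,(391*.64,206*.64),.11),"tin",atz(P,(175.5*.64,305*.64),.059))
```

```text
ringtop [0.5515 0.0694]
cornL [0.4384 0.0119]
cornR [0.4521 0.1492]
edgeR [0.6947 0.1224]
tinrim [0.5486 0.3939]
jarlid [0.4777 0.303 ]
tall [0.5852 0.2864]
[(array([408., 185.]), 0.55, array([0.5532, 0.3941]))]
tube top [0.6367277  0.03810958 0.098     ] ring [0.55518122 0.06317999 0.036     ] bridge funnel [0.70199724 0.04676729 0.11      ] tin [0.55040972 0.38397328 0.059     ]
```

Request:
jog_arm(moves=[{"slide": [-153,-151,0],"angular": [0,0,0],"fingers": 0},{"slide": [-153,-151,0],"angular": [0,0,0],"fingers": 0},{"slide": [-153,-151,0],"angular": [0,0,0],"fingers": 0},{"slide": [-153,-151,0],"angular": [0,0,0],"fingers": 0},{"slide": [-153,-151,0],"angular": [0,0,0],"fingers": 0},{"slide": [-153,-151,0],"angular": [0,0,0],"fingers": 0},{"slide": [-153,-151,0],"angular": [0,0,0],"fingers": 0},{"slide": [-153,-151,0],"angular": [0,0,0],"fingers": 0}])

```text
clock: 3.3
tcp_pos: [0.6385, 0.0402, 0.2418]
orientation: [-0.001, 0.05, 0.999, 0.0]
wrist_force: [-1.0, 0.3, -0.1]
finger_gap: 0.0858
grip_force: 0.0
```

Run:
```python
from h import *
s=get_state(); P=read_camera("wrist"); T=wristT(P,s); save(P,"w2.png")
print(s["tcp_pos"],s["orientation"])
for k,z in dict(jig=0,bridge=.102,nest=.022,push_face=.048,tube=.008,tube_mid=.053).items():
    print(k,[(np.round(a["point"]),round(a["p"],2),np.round(atz(P,a["point"],z,T)[:2],4)) for a in tip_of(k,P)[:2]])
```

```text
[0.63852833 0.04016937 0.24183865] [-6.96691626e-04  5.04402428e-02  9.98726795e-01  2.91026900e-04]
jig [(array([266., 141.]), 0.59, array([0.6187, 0.0569]))]
bridge [(array([268., 245.]), 0.74, array([0.7053, 0.0465]))]
nest [(array([270.,  86.]), 0.89, array([0.5559, 0.0654]))]
push_face []
tube [(array([256., 161.]), 0.9, array([0.6406, 0.042 ]))]
tube_mid [(array([255., 174.]), 0.76, array([0.6449, 0.0399]))]
```

View pics/w2.png

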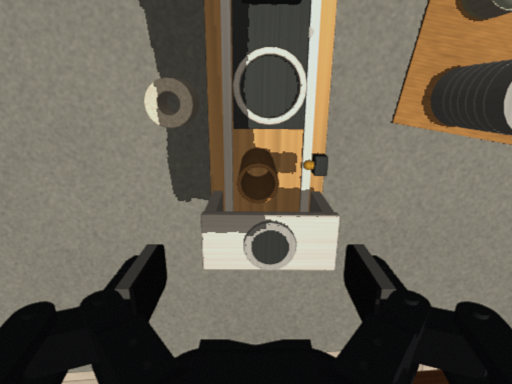

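The jig yaw of -5.7° matches the tool. In the last image the tube top is at (258,183), the nest ring at (270,86) and the bridge funnel at (270,245). The tube lies within 2 mm of the TCP axis, so I'm descending.

Request:
jog_arm(moves=[{"slide": [-1,1,40],"angular": [0,0,0],"fingers": 0},{"slide": [-1,1,80],"angular": [0,0,0],"fingers": 0},{"slide": [-1,1,120],"angular": [0,0,0],"fingers": 0},{"slide": [-1,1,150],"angular": [0,0,0],"fingers": 0},{"slide": [-1,1,167],"angular": [0,0,0],"fingers": 0},{"slide": [-1,1,167],"angular": [0,0,0],"fingers": 0},{"slide": [-1,1,167],"angular": [0,0,0],"fingers": 0.8},{"slide": [-1,1,167],"angular": [0,0,0],"fingers": 0.8},{"slide": [-1,1,167],"angular": [0,0,0],"fingers": 0.8},{"slide": [-1,1,167],"angular": [0,0,0],"fingers": 0.8}], squeeze=25)

```text
clock: 4.48
tcp_pos: [0.6417, 0.0404, 0.0777]
orientation: [0.002, 0.05, 0.999, 0.0]
wrist_force: [-1.7, 2.9, 6.4]
finger_gap: 0.0398
grip_force: 25.2
```

Request:
jog_arm(moves=[{"slide": [0,0,0],"angular": [0,0,0],"fingers": 0.8},{"slide": [0,0,0],"angular": [0,0,0],"fingers": 0.8},{"slide": [0,0,0],"angular": [0,0,0],"fingers": 0.8},{"slide": [0,0,0],"angular": [0,0,0],"fingers": 0.8}])

```text
clock: 4.82
tcp_pos: [0.6418, 0.0404, 0.0777]
orientation: [0.002, 0.051, 0.999, 0.0]
wrist_force: [-0.3, 1.1, 7.2]
finger_gap: 0.0396
grip_force: 24.8
```

Request:
jog_arm(moves=[{"slide": [0,0,-40],"angular": [0,0,0],"fingers": 0.8},{"slide": [0,0,-80],"angular": [0,0,0],"fingers": 0.8},{"slide": [0,0,-120],"angular": [0,0,0],"fingers": 0.8},{"slide": [5,-30,-145],"angular": [0,0,0],"fingers": 0.8},{"slide": [10,-70,-145],"angular": [0,0,0],"fingers": 0.8},{"slide": [16,-111,-145],"angular": [0,0,0],"fingers": 0.8},{"slide": [22,-152,-145],"angular": [0,0,0],"fingers": 0.8},{"slide": [28,-193,-145],"angular": [0,0,0],"fingers": 0.8},{"slide": [34,-234,-145],"angular": [0,0,0],"fingers": 0.8},{"slide": [40,-275,-145],"angular": [0,0,0],"fingers": 0.8}])

```text
clock: 5.65
tcp_pos: [0.5719, -0.2311, 0.2211]
orientation: [0.001, 0.05, 0.999, -0.0]
wrist_force: [0.3, -0.5, -0.2]
finger_gap: 0.04
grip_force: 25.5
```

Run:
```python
from h import *
s=get_state();print(loc([.5505,-.3355,.10]),s["tcp_pos"],s["finger_gap"],s["grip_force"])
```

```text
[  10.9 -106.   121.1] [ 0.57186022 -0.23105006  0.22106565] 0.03996323850355779 25.52127524279058
```

Request:
jog_arm(moves=[{"slide": [4,-40,0],"angular": [0,0,0],"fingers": 0.8},{"slide": [8,-80,0],"angular": [0,0,0],"fingers": 0.8},{"slide": [12,-106,20],"angular": [0,0,0],"fingers": 0.8},{"slide": [12,-106,55],"angular": [0,0,0],"fingers": 0.8},{"slide": [12,-106,90],"angular": [0,0,0],"fingers": 0.8},{"slide": [12,-106,115],"angular": [0,0,0],"fingers": 0.8},{"slide": [12,-106,121],"angular": [0,0,0],"fingers": 0.8},{"slide": [12,-106,121],"angular": [0,0,0],"fingers": 0.8},{"slide": [12,-106,121],"angular": [0,0,0],"fingers": 0},{"slide": [12,-106,121],"angular": [0,0,0],"fingers": 0}])

```text
clock: 6.48
tcp_pos: [0.5514, -0.3343, 0.1019]
orientation: [0.002, 0.05, 0.999, -0.001]
wrist_force: [0.9, -0.8, -0.4]
finger_gap: 0.0627
grip_force: 0.0
```

Request:
jog_arm(moves=[{"slide": [0,0,0],"angular": [0,0,0],"fingers": 0},{"slide": [0,0,0],"angular": [0,0,0],"fingers": 0},{"slide": [0,0,0],"angular": [0,0,0],"fingers": 0},{"slide": [0,0,0],"angular": [0,0,0],"fingers": 0},{"slide": [0,0,-40],"angular": [0,0,0],"fingers": 0},{"slide": [0,0,-80],"angular": [0,0,0],"fingers": 0},{"slide": [0,0,-120],"angular": [0,0,0],"fingers": 0},{"slide": [0,0,-140],"angular": [0,0,0],"fingers": 0}])

```text
clock: 7.15
tcp_pos: [0.5511, -0.3343, 0.2451]
orientation: [0.003, 0.05, 0.999, -0.002]
wrist_force: [0.2, -0.4, 1.6]
finger_gap: 0.0853
grip_force: 0.0
```

Run:
```python
from h import *
s=get_state();print(s["clock"],s["tcp_pos"])
P=read_camera("top");print(look_for("tube",P)[:2])
print(loc([.552,.393,.25]),s["joint_pos"])
```

```text
7.15 [ 0.55110064 -0.33429909  0.24508631]
[{'point': [403.3, 197.7], 'p': 0.82}]
[ 73.3 724.2  -9.2] [-6.69727609e-01  4.47251529e-01  2.49530887e-01  1.36634266e+00
  7.15464586e-05 -5.68703015e-01]
```

Request:
jog_arm(moves=[{"slide": [73,724,0],"angular": [0,0,0],"fingers": 0},{"slide": [73,724,0],"angular": [0,0,0],"fingers": 0},{"slide": [73,724,0],"angular": [0,0,0],"fingers": 0},{"slide": [73,724,0],"angular": [0,0,0],"fingers": 0},{"slide": [73,724,0],"angular": [0,0,0],"fingers": 0},{"slide": [73,724,0],"angular": [0,0,0],"fingers": 0},{"slide": [73,724,0],"angular": [0,0,0],"fingers": 0},{"slide": [73,724,0],"angular": [0,0,0],"fingers": 0},{"slide": [73,724,0],"angular": [0,0,0],"fingers": 0},{"slide": [73,724,0],"angular": [0,0,0],"fingers": 0}])

```text
clock: 8.08
tcp_pos: [0.5493, 0.0851, 0.2385]
orientation: [-0.001, 0.051, 0.999, -0.0]
wrist_force: [1.1, -0.8, -0.3]
finger_gap: 0.0857
grip_force: 0.0
```

Run:
```python
from h import *
print(loc([.552,.39,.24]))
```

```text
[ 28.2 303.6  -1.5]
```

Request:
jog_arm(moves=[{"slide": [28,304,0],"angular": [0,0,0],"fingers": 0},{"slide": [28,304,0],"angular": [0,0,0],"fingers": 0},{"slide": [28,304,0],"angular": [0,0,0],"fingers": 0},{"slide": [28,304,0],"angular": [0,0,0],"fingers": 0},{"slide": [28,304,0],"angular": [0,0,0],"fingers": 0},{"slide": [28,304,0],"angular": [0,0,0],"fingers": 0},{"slide": [28,304,0],"angular": [0,0,0],"fingers": 0},{"slide": [28,304,0],"angular": [0,0,0],"fingers": 0},{"slide": [28,304,0],"angular": [0,0,0],"fingers": 0},{"slide": [28,304,0],"angular": [0,0,0],"fingers": 0}])

```text
clock: 8.92
tcp_pos: [0.5523, 0.3891, 0.2377]
orientation: [-0.001, 0.05, 0.999, -0.001]
wrist_force: [0.1, -1.1, -0.8]
finger_gap: 0.0855
grip_force: 0.0
```

Run:
```python
from h import *
s=get_state(); P=read_camera("wrist"); T=wristT(P,s); save(P,"w3.png")
print(s["tcp_pos"],s["orientation"])
for k,z in dict(tin=.004,tall_tin=.004,jar=.004).items():
    print(k,[(np.round(a["point"]),round(a["p"],2),np.round(atz(P,a["point"],z,T)[:2],4)) for a in tip_of(k,P)[:2]])
```

```text
[0.55231521 0.38912244 0.23770173] [-8.68321189e-04  4.95465701e-02  9.98771157e-01 -7.47373433e-04]
tin [(array([260., 160.]), 0.72, array([0.5525, 0.3955]))]
tall_tin [(array([173., 200.]), 0.59, array([0.594 , 0.2816]))]
jar [(array([174., 107.]), 0.69, array([0.4813, 0.3027]))]
```

View pics/w3.png

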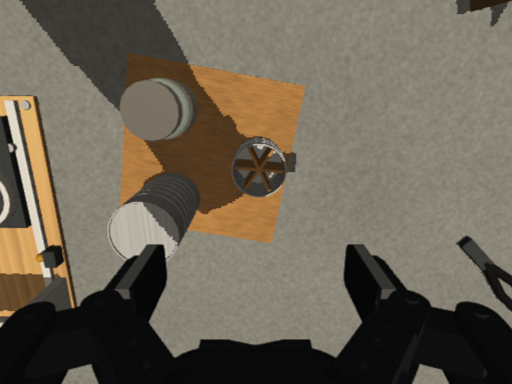

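The tin rim is at (259,167), which puts the tin at (0.549, 0.394), clear of the tall tin and jar. I'm descending to grasp it.

Request:
jog_arm(moves=[{"slide": [4,5,40],"angular": [0,0,0],"fingers": 0},{"slide": [4,5,80],"angular": [0,0,0],"fingers": 0},{"slide": [4,5,115],"angular": [0,0,0],"fingers": 0},{"slide": [4,5,145],"angular": [0,0,0],"fingers": 0},{"slide": [4,5,170],"angular": [0,0,0],"fingers": 0},{"slide": [4,5,190],"angular": [0,0,0],"fingers": 0},{"slide": [4,5,202],"angular": [0,0,0],"fingers": 0},{"slide": [4,5,202],"angular": [0,0,0],"fingers": 0},{"slide": [4,5,202],"angular": [0,0,0],"fingers": 0}])

```text
clock: 9.87
tcp_pos: [0.5499, 0.393, 0.0376]
orientation: [-0.0, 0.051, 0.999, -0.0]
wrist_force: [-0.5, -0.6, 0.8]
finger_gap: 0.0858
grip_force: 0.0
```

Run:
```python
from h import *
s=get_state(); P=read_camera("wrist"); T=wristT(P,s); save(P,"w4.png")
print(s["tcp_pos"],s["orientation"],s["wrist_force"])
Z=.059;t=np.linspace(0,6.28,24)
im=P["color"][:,:,::-1].copy()
for a in t:
    p=proj(P,[s["tcp_pos"][0]+.029*np.cos(a),s["tcp_pos"][1]+.029*np.sin(a),Z],T); cv2.circle(im,tuple(int(round(v)) for v in p),1,(0,0,255),-1)
cv2.imwrite("pics/w4.png",im)
```

```text
[0.54985828 0.39300139 0.03758185] [-1.94416989e-04  5.11659318e-02  9.98690141e-01 -1.13436736e-04] [-0.53774891 -0.6124035   0.75381144]
```

View pics/w4.png

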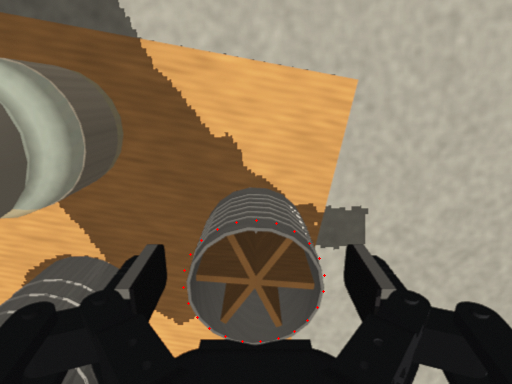

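The tin rim spans columns 188–323 and rows 228–343, nearly on the red overlay and about 1.5 mm ahead of it. I'll correct for that and grip.

Request:
jog_arm(moves=[{"slide": [-1.5,0,0],"angular": [0,0,0],"fingers": 0},{"slide": [-1.5,0,0],"angular": [0,0,0],"fingers": 0},{"slide": [-1.5,0,0],"angular": [0,0,0],"fingers": 0.6},{"slide": [-1.5,0,0],"angular": [0,0,0],"fingers": 0.6},{"slide": [-1.5,0,0],"angular": [0,0,0],"fingers": 0.6},{"slide": [-1.5,0,0],"angular": [0,0,0],"fingers": 0.6},{"slide": [-1.5,0,0],"angular": [0,0,0],"fingers": 0.6},{"slide": [-1.5,0,0],"angular": [0,0,0],"fingers": 0.6}], squeeze=30)

```text
clock: 10.58
tcp_pos: [0.5516, 0.394, 0.0384]
orientation: [0.001, 0.051, 0.999, 0.0]
wrist_force: [-0.1, -1.2, 5.5]
finger_gap: 0.0571
grip_force: 32.6
```

Request:
jog_arm(moves=[{"slide": [0,0,-20],"angular": [0,0,0],"fingers": 0.6},{"slide": [0,0,-50],"angular": [0,0,0],"fingers": 0.6},{"slide": [0,0,-90],"angular": [0,0,0],"fingers": 0.6},{"slide": [0,0,-130],"angular": [0,0,0],"fingers": 0.6},{"slide": [0,0,-170],"angular": [0,0,0],"fingers": 0.6},{"slide": [0,0,-180],"angular": [0,0,0],"fingers": 0.6},{"slide": [0,0,-180],"angular": [0,0,0],"fingers": 0.6}])

```text
clock: 11.17
tcp_pos: [0.5529, 0.3948, 0.2219]
orientation: [0.003, 0.05, 0.999, 0.002]
wrist_force: [1.1, 0.6, -2.1]
finger_gap: 0.0569
grip_force: 32.6
```

Run:
```python
from h import *
s=get_state(); print(s["clock"],s["tcp_pos"],s["finger_gap"],s["grip_force"])
print(loc([.555,.065,.215]))
```

```text
11.1667 [0.55291451 0.39482599 0.22194029] 0.05688636239731888 32.554702162742615
[ -35.3 -328.     5.7]
```

Request:
jog_arm(moves=[{"slide": [-4,-35,0],"angular": [0,0,0],"fingers": 0.6},{"slide": [-8,-75,0],"angular": [0,0,0],"fingers": 0.6},{"slide": [-12,-115,0],"angular": [0,0,0],"fingers": 0.6},{"slide": [-16,-155,0],"angular": [0,0,0],"fingers": 0.6},{"slide": [-20,-195,0],"angular": [0,0,0],"fingers": 0.6},{"slide": [-24,-235,0],"angular": [0,0,0],"fingers": 0.6},{"slide": [-28,-275,0],"angular": [0,0,0],"fingers": 0.6},{"slide": [-33,-310,0],"angular": [0,0,0],"fingers": 0.6},{"slide": [-35,-328,0],"angular": [0,0,0],"fingers": 0.6},{"slide": [-35,-328,0],"angular": [0,0,0],"fingers": 0.6}])

```text
clock: 12.0
tcp_pos: [0.5516, 0.06, 0.2145]
orientation: [-0.002, 0.053, 0.999, -0.001]
wrist_force: [-0.1, 0.4, -1.4]
finger_gap: 0.0571
grip_force: 32.8
```

Request:
jog_arm(moves=[{"slide": [0,0,20],"angular": [0,0,0],"fingers": 0.6},{"slide": [0,0,45],"angular": [0,0,0],"fingers": 0.6},{"slide": [0,0,70],"angular": [0,0,0],"fingers": 0.6},{"slide": [0,0,85],"angular": [0,0,0],"fingers": 0.6},{"slide": [0,0,90],"angular": [0,0,0],"fingers": 0.6},{"slide": [0,0,90],"angular": [0,0,0],"fingers": 0.6},{"slide": [0,0,90],"angular": [0,0,0],"fingers": 0.6}])

```text
clock: 12.58
tcp_pos: [0.5524, 0.0644, 0.1268]
orientation: [-0.001, 0.05, 0.999, 0.0]
wrist_force: [0.3, 0.3, -0.0]
finger_gap: 0.0572
grip_force: 32.8
```

Run:
```python
from h import *
s=get_state(); P=read_camera("wrist"); T=wristT(P,s)
print(s["tcp_pos"],s["orientation"])
im=P["color"][:,:,::-1].copy()
def circ(c,r,z,col):
    for a in np.linspace(0,6.28,40):
        p=proj(P,[c[0]+r*np.cos(a),c[1]+r*np.sin(a),z],T); cv2.circle(im,tuple(int(round(v)) for v in p),1,col,-1)
tb=s["tcp_pos"][2]-.034
circ(s["tcp_pos"],.029,tb+.055,(0,0,255)); circ(s["tcp_pos"],.039,.036,(0,255,0)); circ(s["tcp_pos"],.032,.036,(255,255,0))
cv2.imwrite("pics/w5.png",cv2.resize(im,(800,600)))
for k in("nest","tin"): print(k,[(np.round(a["point"]),round(a["p"],2),np.round(atz(P,a["point"],.022 if k=="nest" else tb,T)[:2],4)) for a in tip_of(k,P)[:2]])
```

```text
[0.55237753 0.06435434 0.12675138] [-6.99274044e-04  5.02519854e-02  9.98736321e-01  9.76979742e-05]
nest [(array([254., 193.]), 0.64, array([0.5529, 0.0644]))]
tin [(array([255., 228.]), 0.8, array([0.552 , 0.0648])), (array([504., 203.]), 0.31, array([0.5506, 0.2076]))]
```

View pics/w5.png

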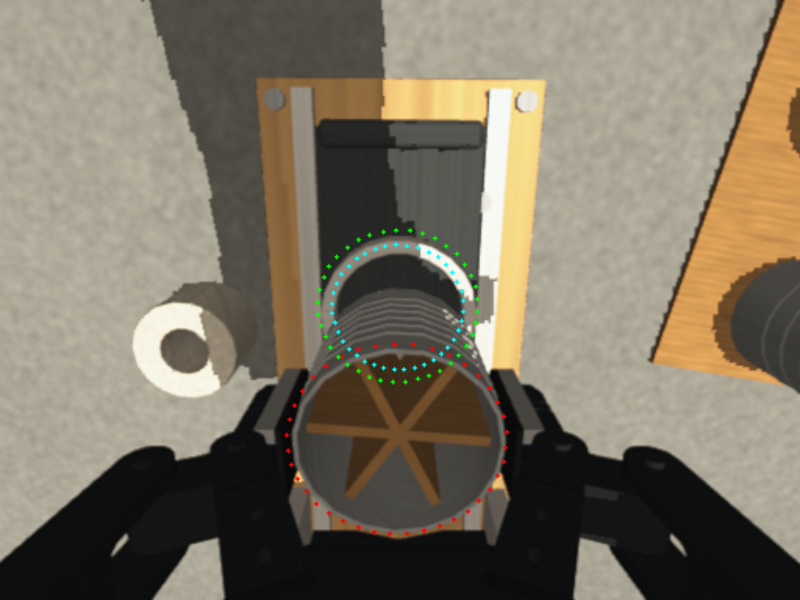

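The tin rim is centred near (400,440) and the nest ring near (399,310) in the 800 px view, so the ring sits about 2 mm ahead. I'm going lower and rechecking.

Request:
jog_arm(moves=[{"slide": [-2,-0.5,15],"angular": [0,0,0],"fingers": 0.6},{"slide": [-2,-0.5,30],"angular": [0,0,0],"fingers": 0.6},{"slide": [-2,-0.5,42],"angular": [0,0,0],"fingers": 0.6},{"slide": [-2,-0.5,48],"angular": [0,0,0],"fingers": 0.6},{"slide": [-2,-0.5,48],"angular": [0,0,0],"fingers": 0.6},{"slide": [-2,-0.5,48],"angular": [0,0,0],"fingers": 0.6}])

```text
clock: 13.23
tcp_pos: [0.5551, 0.0632, 0.0799]
orientation: [0.0, 0.051, 0.999, 0.0]
wrist_force: [0.8, 0.3, -1.4]
finger_gap: 0.0571
grip_force: 32.8
```

Run:
```python
from h import *
s=get_state(); P=read_camera("wrist"); T=wristT(P,s)
print(s["tcp_pos"],s["wrist_force"])
im=cv2.resize(P["color"][:,:,::-1],None,fx=3,fy=3,interpolation=cv2.INTER_CUBIC)
def circ(c,r,z,col):
    for a in np.linspace(0,6.28,60):
        p=proj(P,[c[0]+r*np.cos(a),c[1]+r*np.sin(a),z],T); cv2.circle(im,tuple(int(round(3*v+1)) for v in p),1,col,-1)
tb=s["tcp_pos"][2]-.034
circ(s["tcp_pos"],.029,tb+.055,(0,0,255)); circ(s["tcp_pos"],.039,.036,(0,255,0)); circ(s["tcp_pos"],.029,tb,(255,0,255)); circ(s["tcp_pos"],.032,.036,(255,255,0))
cv2.imwrite("pics/w6.png",im[480:1080,370:1170])
```

```text
[0.55508722 0.06316393 0.07993227] [ 0.77088844  0.31672556 -1.39717267]
```

View pics/w6.png

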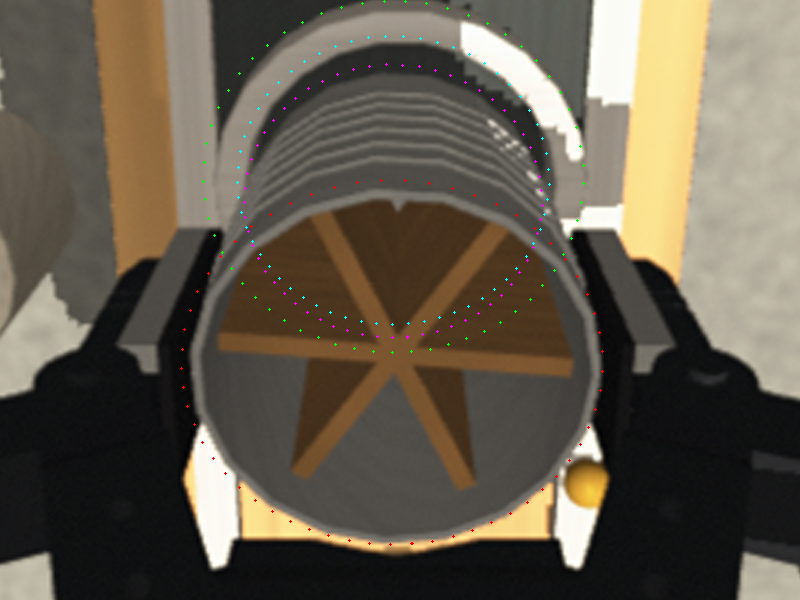

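The tin base and ring agree to about 0.5 mm: ring top edges at rows 12 and 42, tin base at row 72, both centred near column 398. I'm lowering the tin into the nest.

Request:
jog_arm(moves=[{"slide": [0,0.4,6],"angular": [0,0,0],"fingers": 0.6},{"slide": [0,0.4,11],"angular": [0,0,0],"fingers": 0.6},{"slide": [0,0.4,16],"angular": [0,0,0],"fingers": 0.6},{"slide": [0,0.4,20],"angular": [0,0,0],"fingers": 0.6},{"slide": [0,0.4,22],"angular": [0,0,0],"fingers": 0.6},{"slide": [0,0.4,22],"angular": [0,0,0],"fingers": 0.6}])

```text
clock: 13.78
tcp_pos: [0.5544, 0.0636, 0.0567]
orientation: [-0.0, 0.051, 0.999, 0.0]
wrist_force: [-0.2, -0.6, -0.7]
finger_gap: 0.0571
grip_force: 33.0
```

Request:
jog_arm(moves=[{"slide": [0,0,1],"angular": [0,0,0],"fingers": 0.6},{"slide": [0,0,1],"angular": [0,0,0],"fingers": 0.6},{"slide": [0,0,1],"angular": [0,0,0],"fingers": 0},{"slide": [0,0,1],"angular": [0,0,0],"fingers": 0},{"slide": [0,0,1],"angular": [0,0,0],"fingers": 0},{"slide": [0,0,1],"angular": [0,0,0],"fingers": 0},{"slide": [0,0,1],"angular": [0,0,0],"fingers": 0}])

```text
clock: 14.37
tcp_pos: [0.5549, 0.0635, 0.0564]
orientation: [0.0, 0.051, 0.999, 0.0]
wrist_force: [0.0, 0.1, -0.6]
finger_gap: 0.0853
grip_force: 0.0
```

Request:
jog_arm(moves=[{"slide": [0,0,-20],"angular": [0,0,0],"fingers": 0},{"slide": [0,0,-50],"angular": [0,0,0],"fingers": 0},{"slide": [0,0,-90],"angular": [0,0,0],"fingers": 0},{"slide": [0,0,-90],"angular": [0,0,0],"fingers": 0},{"slide": [0,0,-90],"angular": [0,0,0],"fingers": 0}])

```text
clock: 14.78
tcp_pos: [0.557, 0.0635, 0.1493]
orientation: [0.003, 0.051, 0.999, 0.0]
wrist_force: [-0.9, 0.1, -0.2]
finger_gap: 0.0854
grip_force: 0.0
```

Run:
```python
from h import *
s=get_state(); print(s["clock"],s["tcp_pos"])
for n in("wrist","top","scene"):
    P=read_camera(n); T=wristT(P,s) if n=="wrist" else None
    for k,z in(("tin",.022),("nest",.022),("push_face",.048),("tape",0),("bridge",.102)):
        print(n,k,[(np.round(a["point"]),round(a["p"],2),np.round(atz(P,a["point"],z,T)[:2],4)) for a in tip_of(k,P)[:1]])
    if n=="wrist": w=cv2.resize(P["color"],(400,300))
    if n=="scene": c=P["color"][150:300,180:380]; cv2.imwrite("pics/w7.png",np.hstack([w,cv2.resize(c,(400,300))])[:,:,::-1])
```

```text
14.7833 [0.55701662 0.0634836  0.14928757]
wrist tin [(array([257., 184.]), 0.79, array([0.558 , 0.0657]))]
wrist nest []
wrist push_face [(array([254.,  72.]), 0.8, array([0.4676, 0.0721]))]
wrist tape [(array([145., 195.]), 0.65, array([ 0.5648, -0.0427]))]
wrist bridge []
top tin []
top nest []
top push_face []
top tape [(array([279., 196.]), 0.61, array([ 0.5621, -0.0273]))]
top bridge []
scene tin [(array([278., 212.]), 0.88, array([0.5644, 0.0605]))]
scene nest [(array([278., 209.]), 0.81, array([0.5491, 0.0552]))]
scene push_face [(array([296., 185.]), 0.79, array([0.4631, 0.0715]))]
scene tape [(array([248., 216.]), 0.7, array([ 0.5797, -0.0137]))]
scene bridge [(array([250., 214.]), 0.7, array([0.7023, 0.0496]))]
```

View pics/w7.png

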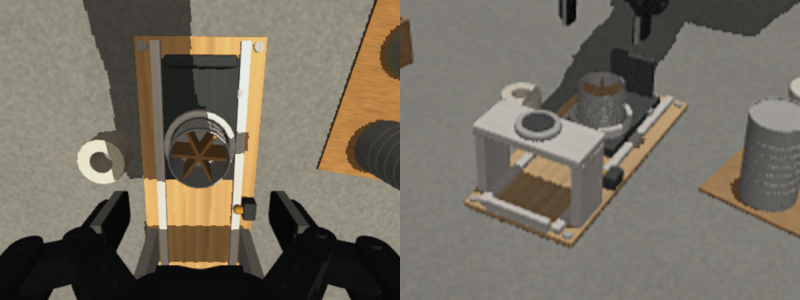

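The tin stands upright in the ring in both views, at (200,155) left and (600,100) right. Next I shut the fingers, go behind the back plate and descend.

Request:
jog_arm(moves=[{"slide": [35,0,0],"angular": [0,0,0],"fingers": 1},{"slide": [75,0,0],"angular": [0,0,0],"fingers": 1},{"slide": [110,0,0],"angular": [0,0,0],"fingers": 1},{"slide": [131,0,0],"angular": [0,0,0],"fingers": 1},{"slide": [131,0,10],"angular": [0,0,0],"fingers": 1},{"slide": [131,0,40],"angular": [0,0,0],"fingers": 1},{"slide": [131,0,70],"angular": [0,0,0],"fingers": 1},{"slide": [131,0,95],"angular": [0,0,0],"fingers": 1},{"slide": [131,0,100],"angular": [0,0,0],"fingers": 1},{"slide": [131,0,100],"angular": [0,0,0],"fingers": 1}])

```text
clock: 16.52
tcp_pos: [0.4228, 0.0768, 0.0451]
orientation: [-0.002, 0.051, 0.999, -0.0]
wrist_force: [0.2, -0.4, -0.1]
finger_gap: -0.0002
grip_force: 0.0
```

Run:
```python
from h import *
s=get_state(); print(s["tcp_pos"],s["wrist_force"],loc([.4665,.0725,.05]))
```

```text
[0.42280293 0.07678515 0.04509172] [ 0.23366282 -0.39193858 -0.05389182] [-43.9   0.1  -5.1]
```

Request:
jog_arm(moves=[{"slide": [-8,0,-4],"angular": [0,0,0],"fingers": 1},{"slide": [-16,0,-4],"angular": [0,0,0],"fingers": 1},{"slide": [-23,0,-4],"angular": [0,0,0],"fingers": 1},{"slide": [-28,0,-4],"angular": [0,0,0],"fingers": 1},{"slide": [-32,0,-4],"angular": [0,0,0],"fingers": 1},{"slide": [-36,0,-4],"angular": [0,0,0],"fingers": 1},{"slide": [-40,0,-4],"angular": [0,0,0],"fingers": 1},{"slide": [-44,0,-4],"angular": [0,0,0],"fingers": 1},{"slide": [-48,0,-4],"angular": [0,0,0],"fingers": 1},{"slide": [-52,0,-4],"angular": [0,0,0],"fingers": 1}])

```text
clock: 17.35
tcp_pos: [0.4762, 0.0714, 0.0502]
orientation: [-0.0, 0.051, 0.999, -0.0]
wrist_force: [-1.6, -0.7, 0.9]
finger_gap: -0.0002
grip_force: 1.1
```

Request:
jog_arm(moves=[{"slide": [-5,0,0],"angular": [0,0,0],"fingers": 1},{"slide": [-11,0,0],"angular": [0,0,0],"fingers": 1},{"slide": [-17,0,0],"angular": [0,0,0],"fingers": 1},{"slide": [-23,0,0],"angular": [0,0,0],"fingers": 1},{"slide": [-29,0,0],"angular": [0,0,0],"fingers": 1},{"slide": [-35,0,0],"angular": [0,0,0],"fingers": 1},{"slide": [-41,0,0],"angular": [0,0,0],"fingers": 1},{"slide": [-47,0,0],"angular": [0,0,0],"fingers": 1},{"slide": [-53,0,0],"angular": [0,0,0],"fingers": 1},{"slide": [-59,0,0],"angular": [0,0,0],"fingers": 1}])

```text
clock: 18.18
tcp_pos: [0.5354, 0.0655, 0.0502]
orientation: [-0.0, 0.051, 0.999, 0.0]
wrist_force: [-1.7, -1.9, -0.1]
finger_gap: -0.0001
grip_force: 1.2
```

Run:
```python
from h import *
s=get_state(); print(s["tcp_pos"],s["wrist_force"])
P=read_camera("wrist"); T=wristT(P,s)
P2=read_camera("scene")
for n,Q,TT in(("w",P,T),("s",P2,None)):
  for k,z in(("tin",.022),("push_face",.048),("bridge",.102),("nest",.022)):
    print(n,k,[(np.round(a["point"]),round(a["p"],2),np.round(atz(Q,a["point"],z,TT)[:2],4)) for a in tip_of(k,Q)[:1]])
```

```text
[0.53542017 0.06545488 0.05019943] [-1.74374287 -1.93020557 -0.14580999]
w tin []
w push_face []
w bridge []
w nest []
s tin []
s push_face [(array([281., 201.]), 0.83, array([0.5495, 0.0636]))]
s bridge [(array([248., 215.]), 0.57, array([0.7066, 0.049 ]))]
s nest [(array([263., 226.]), 0.83, array([0.63  , 0.0496]))]
```

Request:
jog_arm(moves=[{"slide": [-5,0,0],"angular": [0,0,0],"fingers": 1},{"slide": [-11,0,0],"angular": [0,0,0],"fingers": 1},{"slide": [-17,0,0],"angular": [0,0,0],"fingers": 1},{"slide": [-23,0,0],"angular": [0,0,0],"fingers": 1},{"slide": [-29,0,0],"angular": [0,0,0],"fingers": 1},{"slide": [-35,0,0],"angular": [0,0,0],"fingers": 1},{"slide": [-41,0,0],"angular": [0,0,0],"fingers": 1},{"slide": [-46,0,0],"angular": [0,0,0],"fingers": 1},{"slide": [-50,0,0],"angular": [0,0,0],"fingers": 1},{"slide": [-53,0,0],"angular": [0,0,0],"fingers": 1}])

```text
clock: 19.52
tcp_pos: [0.5882, 0.06, 0.0502]
orientation: [0.0, 0.051, 0.999, -0.0]
wrist_force: [-2.2, -1.2, 1.1]
finger_gap: 0.0001
grip_force: 1.1
```

Request:
jog_arm(moves=[{"slide": [-2,0,0],"angular": [0,0,0],"fingers": 1},{"slide": [-4,0,0],"angular": [0,0,0],"fingers": 1},{"slide": [-6,0,0],"angular": [0,0,0],"fingers": 1}])

```text
clock: 19.77
tcp_pos: [0.5911, 0.0596, 0.0501]
orientation: [-0.002, 0.051, 0.999, -0.0]
wrist_force: [-11.5, -2.1, 10.4]
finger_gap: -0.0
grip_force: 6.1
```

Request:
jog_arm(moves=[{"slide": [-1,0,0],"angular": [0,0,0],"fingers": 1},{"slide": [-2,0,0],"angular": [0,0,0],"fingers": 1}])

```text
clock: 19.93
tcp_pos: [0.5915, 0.0595, 0.05]
orientation: [-0.004, 0.051, 0.999, -0.0]
wrist_force: [-15.5, -0.0, 10.8]
finger_gap: -0.0001
grip_force: 7.4
```

Request:
jog_arm(moves=[{"slide": [-1,0,0],"angular": [0,0,0],"fingers": 1},{"slide": [-2,0,0],"angular": [0,0,0],"fingers": 1}])

```text
clock: 20.1
tcp_pos: [0.5917, 0.0595, 0.05]
orientation: [-0.005, 0.05, 0.999, -0.0]
wrist_force: [-19.3, -0.1, 15.5]
finger_gap: 0.0001
grip_force: 9.9
```

Force rose to 19 N with almost no motion, so it is either home or jammed. I'm looking before pushing more.

Run:
```python
from h import *
s=get_state(); print(s["tcp_pos"],s["wrist_force"],s["ft_torque"])
P=read_camera("wrist"); P2=read_camera("scene"); P3=read_camera("top")
for n,Q,TT in(("w",P,wristT(P,s)),("s",P2,None),("t",P3,None)):
  for k,z in(("tin",.022),("push_face",.048),("bridge",.102),("nest",.022)):
    print(n,k,[(np.round(a["point"]),round(a["p"],2),np.round(atz(Q,a["point"],z,TT)[:2],4)) for a in tip_of(k,Q)[:1]])
c=cv2.resize(P2["color"][165:275,200:330],(650,550),interpolation=cv2.INTER_CUBIC)
cv2.imwrite("pics/w8.png",c[:,:,::-1])
cv2.imwrite("pics/w8w.png",P["color"][:,:,::-1]);cv2.imwrite("pics/w8t.png",P3["color"][:,:,::-1])
a=cv2.resize(P2["color"][170:275,210:315],(400,400),interpolation=cv2.INTER_CUBIC);b=cv2.resize(P["color"],(400,300));d=cv2.resize(P3["color"][100:250,190:340],(300,300))
o=np.zeros((600,800,3),np.uint8);o[:400,:400]=a;o[:300,400:]=b;o[300:,400:700]=d
cv2.imwrite("pics/w9.png",o[:,:,::-1])
```

```text
[0.59168631 0.05951136 0.05002787] [-19.32971716  -0.08056463  15.54251871] [-0.07370491  3.40556188 -0.05425523]
w tin [(array([ 83., 194.]), 0.44, array([ 0.5592, -0.0309]))]
w push_face []
w bridge []
w nest [(array([ 84., 191.]), 0.37, array([ 0.5574, -0.0299]))]
s tin []
s push_face [(array([270., 212.]), 0.65, array([0.605 , 0.0576]))]
s bridge [(array([249., 213.]), 0.65, array([0.7001, 0.0462]))]
s nest [(array([250., 239.]), 0.69, array([0.6877, 0.0417]))]
t tin [(array([404., 199.]), 0.39, array([ 0.5576, -0.3442]))]
t push_face []
t bridge []
t nest []
```

View pics/w9.png

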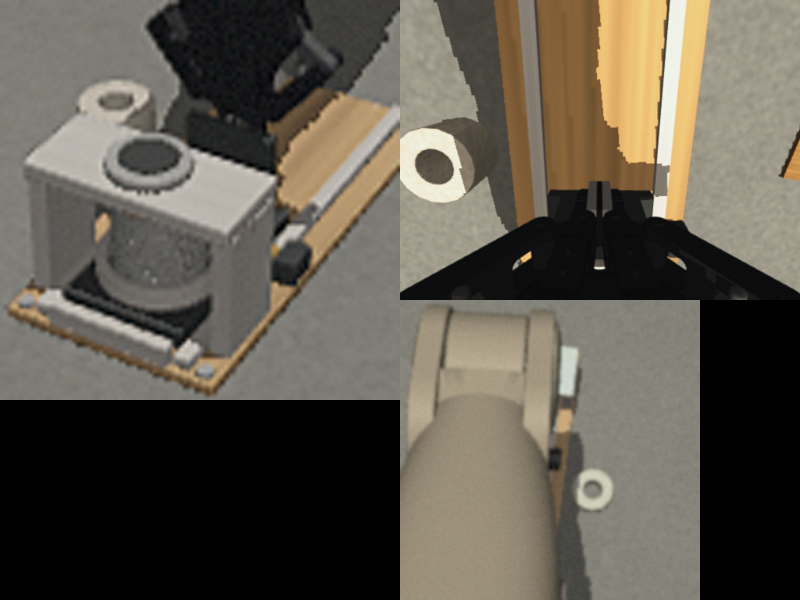

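The tin is upright in the ring under the bridge. The tool feels 15 N upward, so it is pressing the carriage down and adding friction. I'm relieving the vertical load while continuing to push.

Request:
jog_arm(moves=[{"slide": [0,0,-1.5],"angular": [0,0,0],"fingers": 1},{"slide": [0,0,-3],"angular": [0,0,0],"fingers": 1},{"slide": [0,0,-3],"angular": [0,0,0],"fingers": 1}])

```text
clock: 21.1
tcp_pos: [0.5944, 0.0596, 0.0518]
orientation: [-0.003, 0.05, 0.999, 0.0]
wrist_force: [-5.6, 0.5, -1.9]
finger_gap: 0.0
grip_force: 2.9
```

Request:
jog_arm(moves=[{"slide": [-1,0,-1],"angular": [0,0,0],"fingers": 1},{"slide": [-2,0,-2],"angular": [0,0,0],"fingers": 1},{"slide": [-2,0,-2],"angular": [0,0,0],"fingers": 1}])

```text
clock: 21.35
tcp_pos: [0.6006, 0.0591, 0.0555]
orientation: [0.001, 0.05, 0.999, 0.0]
wrist_force: [0.3, -1.5, 0.2]
finger_gap: 0.0001
grip_force: 0.0
```

It yielded: the tool jumped forward and the force fell to zero. I'm confirming against the stop.

Request:
jog_arm(moves=[{"slide": [-1,0,0],"angular": [0,0,0],"fingers": 1},{"slide": [-2,0,0],"angular": [0,0,0],"fingers": 1},{"slide": [-2,0,0],"angular": [0,0,0],"fingers": 1}])

```text
clock: 21.6
tcp_pos: [0.6026, 0.0587, 0.0559]
orientation: [0.001, 0.051, 0.999, 0.0]
wrist_force: [0.1, 0.1, 0.2]
finger_gap: 0.0004
grip_force: 0.0
```

Request:
jog_arm(moves=[{"slide": [-1,0,0],"angular": [0,0,0],"fingers": 1},{"slide": [-2,0,0],"angular": [0,0,0],"fingers": 1},{"slide": [-2,0,0],"angular": [0,0,0],"fingers": 1}])

```text
clock: 21.85
tcp_pos: [0.6029, 0.0586, 0.0551]
orientation: [-0.001, 0.051, 0.999, 0.0]
wrist_force: [-2.2, -0.5, 0.6]
finger_gap: -0.0002
grip_force: 1.0
```

Request:
jog_arm(moves=[{"slide": [6,0,0],"angular": [0,0,0],"fingers": 1},{"slide": [20,0,0],"angular": [0,0,0],"fingers": 1},{"slide": [50,0,0],"angular": [0,0,0],"fingers": 1},{"slide": [85,0,0],"angular": [0,0,0],"fingers": 1},{"slide": [100,0,-20],"angular": [0,0,0],"fingers": 1},{"slide": [100,0,-60],"angular": [0,0,0],"fingers": 1},{"slide": [100,0,-100],"angular": [0,0,0],"fingers": 1},{"slide": [100,0,-120],"angular": [0,0,0],"fingers": 1},{"slide": [100,0,-120],"angular": [0,0,0],"fingers": 1}])

```text
clock: 22.6
tcp_pos: [0.5076, 0.0687, 0.1811]
orientation: [0.006, 0.05, 0.999, 0.0]
wrist_force: [0.3, 0.3, 0.1]
finger_gap: 0.0004
grip_force: 0.0
```

Run:
```python
from h import *
s=get_state(); print(s["clock"],s["tcp_pos"],s["wrist_force"])
P=read_camera("wrist"); P2=read_camera("scene")
for n,Q,TT in(("w",P,wristT(P,s)),("s",P2,None)):
  for k,z in(("tin",.022),("push_face",.048),("bridge",.102),("nest",.022),("tape",0),("tube",.02),("tall_tin",.004),("jar",.004)):
    print(n,k,[(np.round(a["point"]),round(a["p"],2),np.round(atz(Q,a["point"],z,TT)[:2],4)) for a in tip_of(k,Q)[:1]])
a=cv2.resize(P2["color"][120:285,110:330],(800,600),interpolation=cv2.INTER_CUBIC)
cv2.imwrite("pics/w10.png",a[:,:,::-1])
```

```text
22.6 [0.50757142 0.06866205 0.1811401 ] [0.25651891 0.26061327 0.06587891]
w tin [(array([255., 334.]), 0.83, array([0.7015, 0.0496]))]
w push_face []
w bridge []
w nest []
w tape []
w tube [(array([505., 176.]), 0.21, array([0.5358, 0.3137]))]
w tall_tin [(array([456., 224.]), 0.89, array([0.5909, 0.2823]))]
w jar [(array([490., 120.]), 0.75, array([0.4817, 0.3033]))]
s tin [(array([247., 246.]), 0.68, array([0.7148, 0.0469]))]
s push_face [(array([269., 216.]), 0.69, array([0.621, 0.062]))]
s bridge [(array([252., 215.]), 0.63, array([0.7023, 0.0551]))]
s nest [(array([249., 245.]), 0.87, array([0.7084, 0.0493]))]
s tape [(array([239., 208.]), 0.68, array([ 0.5573, -0.0496]))]
s tube [(array([152., 181.]), 0.51, array([ 0.5635, -0.316 ]))]
s tall_tin [(array([363., 246.]), 0.76, array([0.5858, 0.2818]))]
s jar [(array([149., 171.]), 0.7, array([ 0.4967, -0.3759]))]
```

The nest is now at bridge x and stayed there after release. The tin is seated, the tube is in the box, and the bystanders are unmoved.

```bash
python3 -c "
from workcell import *
print(hand_in())"
```

```text
the job is handed in; nothing more can be done
None
```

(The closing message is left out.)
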